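# Find the slipped track in a vaccine dosing pump

### The job

One of the two heads of the vaccine dosing pump under-doses because its track has slipped back. Press the blue catch and steady the sprung cover while it comes up, so that it does not bang against its stop; then try the red-handled limit gauge in the roller gap of the heads, without forcing it, and leave it standing fully home in the one gap that takes it, cover open. Leave the bottle and the screwdriver where they are.

Things in the scene. Friction and masses are not known exactly. Their poses are not given: they have to be found in the camera images.
- pump: White twin-head dosing pump, fixed to the bench, 249 (x) x 250 (y) x 100 mm high; origin underneath, 100 mm ahead of the rear face. Its x points to the rear (hinge side); its front faces the robot. From the top front edge of the case (x -60 mm) a control panel slopes down to the front, 38 degrees from level. Under the cover a 45 mm deep well holds two pump heads side by side.
- catch_top (a point): Centre of the face of the round blue catch button, 20 mm across, standing 10 mm out of the sloping panel, under the cover's projecting lip, which hides it from straight above. Its z points out of the panel, 38 degrees from vertical, to the robot; its x points up the slope. A finger along -z has 13 mm from its axis to the lip; a second finger 77 mm up along x is then above the cover.
- catch (a joint): Travel of the catch button: 0 out, 0.007 m fully pressed. It takes 2 to 5.5 N, frees the cover after 4 mm, and springs back when let go.
- cover (a joint): Angle of the cover: 0 shut, 1.5 rad fully open at its stop. Once freed, its spring throws it open in well under a second unless it is held back from above; near the lip that takes about 1 N. The spring then keeps it at the stop.
- cover_hinge (a point): Middle of the cover's hinge line (which runs along the pump's y), at the rear top of the case, 100 mm above the bench. The point turns with the cover; its -x runs along the cover's underside to the lip.
- cover_lip (a point): Middle of the front edge of the cover's upper face, 195 mm from the hinge. The cover is a flat clear plate with white rims, 195 x 226 mm and 6 mm thick, its upper face 6 mm above the hinge line when shut; hinged at the rear, its lip rises and goes away from the robot.
- gap_1 (a point): Gap between front roller and track of one pump head: centre of its mouth, level with the tops of both (92 mm above the bench). Axes as the pump's; the gap is narrow along x, open from above and 32 mm deep. Which head stands left varies. One of the two gaps is right, 2 mm wide, so the gauge jams on its mouth; the other is 8 mm wide.
- gap_2 (a point): The same point at the other pump head. The heads stand 106 mm apart along the pump's y. The open cover stands up about 90 mm behind both gaps.
- gauge_centre (a point): Centre of the upright limit gauge, 98 mm tall: red handle (16 mm along x, 24 along y, 70 tall) over a steel blade pointing down (4 mm along x, 14 along y, 28 long). Shoulder 21 mm below this point, blade tip 49 mm below. Fully home, the shoulder rests on track and roller. Either way round is the same. Gripped across the 24 mm, the gripper stays clear of the open cover. 60 to 130 g.
- block: Green gauge block, fixed, 70 (x) x 80 (y) x 40 mm high, origin under its centre. The gauge stands in the slot in the middle of its top, shoulder on the top face, x along the block's x.
- bottle_mid (a point): Middle of an amber vaccine bottle, 62 mm across, 115 mm tall, standing loose beside the pump. Leave it alone.
- screwdriver: Screwdriver, 190 mm long, lying loose on the bench to the left, along x. Leave it alone.
Not all that is in view belongs to the job. What is shaped like the part that bears gauge_centre but turquoise is not meant.

How it is judged:
On the way:
1. the cover is up at its stop and at rest (value of joint cover above 1.38 rad and velocity of joint cover below 0.3 rad/s), for 0.2 s.
At the end, for the whole second after the job is handed in: The cover stands open at its stop (above 1.38 rad), and the gauge stands at rest and released in the 8 mm gap, within 4 mm of fully home, within 8 mm of the gap's centre and within 8 degrees of upright (value of joint cover above 1.38 rad and z of gauge_centre in the frame of gap_2 below 0.025 m and horizontal distance between gauge_centre and gap_2 below 0.008 m and angle between gauge_centre's own z axis and vertical below 0.14 rad and linear speed of gauge below 0.02 m/s); the robot touches nothing.
It fails at once if the cover flies up to its stop (faster than 2.5 rad/s in the last 0.35 rad) (value of joint cover above 1.15 rad and velocity of joint cover above 2.5 rad/s).
It fails at once if the gauge is forced (more than 40 N) against a pump head (contact force between gauge and head_1 above 40 N or contact force between gauge and head_2 above 40 N).
It fails at once if the bottle or the screwdriver is moved more than 30 mm, or the bottle tipped (distance of any of bottle_mid, screwdriver from where it was at the start of the episode above 0.03 m or angle between bottle_mid's own z axis and vertical above 0.5 rad).
It also fails if it takes over 56 s, if anything falls off the work surface, if the arm or the gripper's body presses on something with over 40 N, if the wrist force passes 120 N, or if a joint passes its speed limit or range.

### The arm

A 6-joint arm with a two-finger parallel gripper is mounted at the origin on the work surface. World frame = base frame: x ahead of the robot, y to its left, z up, the work surface at z = 0. Lengths are in m, angles in rad, forces in N, time in s.
With the tool pointing down it reaches from about 0.3 to 0.775 m from the base axis. Payload 14.6 kg.
Tool frame: the origin (TCP) lies midway between the tips of the shut fingers; the grasp point (between the pads) lies robot.hold_point_z behind it (robot.hold_point_z is the distance from the TCP to the grasp point, in m); x points along the fingers, y is the direction in which the jaws open and shut, and the axes are right-handed (so a half turn about x gives the same grasp; the last joint's range is limited). The gripper opens to 85 mm and grips with 20 to 120 N. Pads are 22 mm wide; open, the fingers measure 114 mm over their backs; the gripper's body (76 mm by 85 mm) begins 54 mm behind the grasp point. The pads swing forward as they close: fully open they stand 13 mm farther back than shut.
Start: joints at [-1.272, 0.3, 1.521, -0, 1.321, -0.067], TCP at [0.197, -0.514, 0.231] pointing down, gripper open.
Joint ranges: [-3.03, 3.03], [-0.79, 2.21], [0.23, 2.52], [-1.04, 4.18], [0, 3.07], [-2.55, 2.55]. Speed limits (rad/s): [2.22, 2.22, 2.57, 3.14, 3.14, 3.14].

### API

Orientations are given as a unit quaternion [x, y, z, w].
In Python, from workcell import robot gives the robot as it stands.
- The arm moves only by the tool carry_out, never from a script. Its argument "targets" is a list of rows, each an object with "delta_pos": the shift along the world's x, y, z in cm, a list of three; "rot": the turn, a rotation vector about the world's x, y, z in degrees, a list of three. In form: [{"delta_pos": [tx, ty, tz], "rot": [ax, ay, az]}, ...]. A call has 1 to 12 rows; each row is the pose to reach, as a shift and turn from the pose commanded when the call began; what a row does not reach only later rows make up. A row lasts 1/10 s, in which the tool goes at most 50 mm and 8.59 degrees, less where a joint would pass 70% of its speed; a pose out of reach is approached as far as the arm can. A call with a gripper value outside its range is refused whole. "jaw" is the opening, from 0 (shut) to 1 (fully open), set as the call begins (left out, the last holds). The fingers move at their own pace and stop on an object; "squeeze" is the grip in N (left out, the last holds). Time passes only in rows, so rows that repeat a pose let the fingers close. It gives the time, the measured TCP pose, the force and the opening at its end, in the units of the state.
- robot.sense(): the state, without advancing time (a new reading comes with each control period).
- robot.get_image(name): name is "side" or "top"; returns a dict with "color" (384x512x3 uint8, red, green, blue), "range_z" (384x512 float32, m along the optical axis (not along the pixel's ray), 0 where there is no reading), "vertical_fov" (degrees; the focal length in pixels is half the picture's height over the tangent of half this angle, whatever the lens; pixels are square), "cx", "cy" (the principal point, pixels), "dist_coeffs" ([k1, k2, p1, p2, k3] as OpenCV has them; the pictures are not rectified), "world_to_cam" (4x4, takes a point from world to camera coordinates). Camera axes: x right, y down, z forward; pixel columns grow to the right and rows downward; lengths in m; the calibration is good to about 2 mm. A picture is of the moment at which its call begins.
- robot.sign_off(): hands the job in, once; it reports no verdict.
The state is a dict: "time": time; "qpos": joint angles; "dq": joint speeds; "joint_torque": joint torques, N m; "position": TCP position; "eef_rot": TCP orientation; "ft_force": force on the tool from outside, world axes, zero at the start; "torque": the same for the moment, N m; "finger_gap": finger opening in m.
Only numpy, scipy, OpenCV 4.12 (cv2) and the standard library are available. Lean on these libraries where they do the work, as an engineer would, in place of code of your own. Each camera call takes 0.05 s, during which the arm holds its last target. There are 200 camera calls.

## Working session

There is one attempt and no reset: what is moved stays moved. The work goes in short steps, Python scripts to look and compute and a tool call to move; the robot and the scene stay as the last step left them, time stands still between calls to the robot, and variables do not carry over. Pictures are saved under pics/ and viewed, about 8 in all and at most 12, crops included, and the job is handed in when it is done.

Besides the shell and the picture viewer there is one more tool, called after "Request:" as name(argument=value, ...) on one line, values as JSON. carry_out: Moves the arm, as the interface text tells. Its arguments: {"type":"object","properties":{"targets":{"type":"array","items":{"type":"object","properties":{"delta_pos":{"type":"array","items":{"type":"number"}},"rot":{"type":"array","items":{"type":"number"}}}}},"jaw":{"type":"number"},"squeeze":{"type":"number"}},"required":["targets"]}

```bash
mkdir -p pics; ls
cat > h.py <<'E'
import numpy as np, cv2
from workcell import robot
def cap(n):
    d=robot.get_image(n); h,w=d["range_z"].shape
    f=h/2/np.tan(np.radians(d["vertical_fov"])/2)
    K=np.array([[f,0,d["cx"]],[0,f,d["cy"]],[0,0,1.]]); D=np.array(d["dist_coeffs"],float)
    u,v=np.meshgrid(np.arange(w),np.arange(h))
    p=cv2.undistortPoints(np.stack([u,v],-1).reshape(-1,1,2).astype(np.float64),K,D).reshape(h,w,2)
    z=d["range_z"].astype(float); P=np.dstack([p[...,0]*z,p[...,1]*z,z,np.ones_like(z)])
    W=P@np.linalg.inv(np.array(d["world_to_cam"])).T
    W=W[...,:3]; W[z==0]=np.nan
    return d["color"],W,K,D,np.array(d["world_to_cam"])
def save(n,im): cv2.imwrite("pics/"+n,cv2.cvtColor(im,cv2.COLOR_RGB2BGR))
def proj(pts,K,D,T):
    r,_=cv2.Rodrigues(T[:3,:3]); return cv2.projectPoints(np.array(pts,float).reshape(-1,3),r,T[:3,3],K,D)[0].reshape(-1,2)
E
python3 - <<'E'
from h import *
print(robot.hold_point_z, robot.sense())
a,Wa,*_ ,Ta=cap("side"); b,Wb,*_,Tb=cap("top")
print(np.linalg.inv(Ta)[:3].round(2),np.linalg.inv(Tb)[:3].round(2))
np.savez("s.npz",a=a,Wa=Wa,b=b,Wb=Wb)
save("a.png",a);save("b.png",b)
E
```

```text
pics
0.0187 {'time': 0.0, 'qpos': array([-1.27158079e+00,  3.00460597e-01,  1.52161322e+00,  1.52554098e-05,
        1.32071579e+00, -6.66035879e-02]), 'dq': array([ 0.00197604,  0.00044748,  0.00040283,  0.00096778, -0.00075382,
       -0.00047281]), 'joint_torque': array([ 1.36531718e-03, -5.43496227e+01, -3.61795413e+01,  2.51082304e-05,
        3.97217693e-03, -3.51973051e-05]), 'position': array([ 0.19666793, -0.51336842,  0.23071349]), 'eef_rot': array([-0.69526747, -0.12903621,  0.69535531, -0.12819435]), 'ft_force': array([0.59080708, 0.47473976, 0.18478631]), 'torque': array([0.03973879, 0.01527885, 0.04356142]), 'finger_gap': 0.08538952133999025}
[[-1.   -0.03  0.06  0.5 ]
 [-0.07  0.58 -0.81  0.94]
 [-0.01 -0.81 -0.58  0.7 ]] [[-0.   -0.99  0.13  0.41]
 [-1.    0.    0.    0.07]
 [-0.   -0.13 -0.99  1.15]]
```

View pics/a.png

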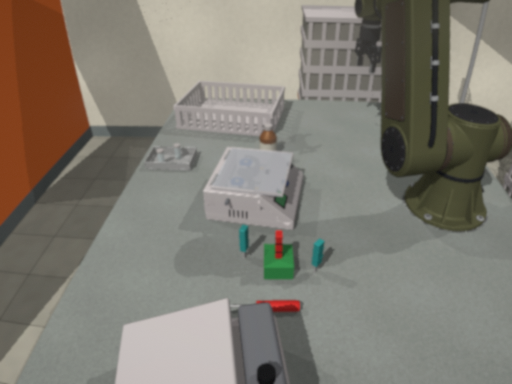

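View pics/b.png

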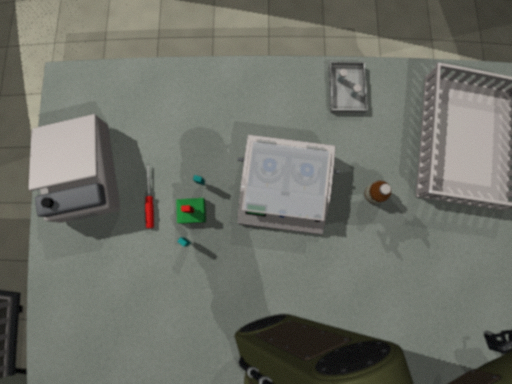

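Side view: the red gauge stands on the green block at (279,243). The turquoise look-alikes are at (244,238) and (318,253). The pump is at (255,185), the bottle at (268,140) and the screwdriver at (280,305). In the top view the pump is at (288,185), the gauge at (187,210), the decoys at (198,180) and (184,241), and the bottle at (380,190). The gauge meant is the red one on the green block. Next I measure, and confirm it with a crop.

Run:
```python
from h import *
s=np.load("s.npz");a,Wa,b,Wb=[s[k] for k in("a","Wa","b","Wb")]
def hist(W,m,t):
    P=W[m]; print(t,len(P),"med",np.nanmedian(P,0).round(4),"p2",np.nanpercentile(P,2,axis=0).round(4),"p98",np.nanpercentile(P,98,axis=0).round(4))
def hsv(im): return cv2.cvtColor(im,cv2.COLOR_RGB2HSV)
for im,W,n in((a,Wa,"side"),(b,Wb,"top")):
    H=hsv(im);h,sv,v=H[...,0],H[...,1],H[...,2]
    x0,x1,y0,y1=(225,335,215,285) if n=="side" else (165,215,165,255)
    roi=np.zeros(h.shape,bool);roi[y0:y1,x0:x1]=1
    hist(W,roi&((h<8)|(h>172))&(sv>150),n+" red")
    g=roi&(h>50)&(h<72)&(sv>120); hist(W,g,n+" green")
    gg=g&(abs(W[...,2]-.04)<.006); P=W[gg]
    if len(P): print(n,"block rect",cv2.minAreaRect(P[:,:2].astype(np.float32)*1000), np.median(P[:,2]))
    # pump
    m=(abs(W[...,0]-(.52))<.25)&(abs(W[...,1]+.02)<.25)
    c=m&(W[...,2]>.095)&(W[...,2]<.114)
    c=cv2.morphologyEx(c.astype(np.uint8),cv2.MORPH_OPEN,np.ones((3,3)))
    k,l,st,ce=cv2.connectedComponentsWithStats(c)
    i=1+np.argmax(st[1:,4]); P=W[l==i]
    print(n,"cover px",st[i],"z",np.median(P[:,2]),"rect",cv2.minAreaRect(P[:,:2].astype(np.float32)*1000))
    # blue
    q=m&(h>100)&(h<125)&(sv>110)&(W[...,2]>.04)&(W[...,2]<.1); print(n,"blue",q.sum(), np.argwhere(q).mean(0) if q.any() else ''); 
    if q.any(): hist(W,q,"blue")
    hist(W,m&(abs(W[...,2])<.02),"bench")
c1=cv2.resize(a[135:290,190:345],(600,600),interpolation=cv2.INTER_CUBIC)
save("c.png",c1)
```

```text
side red 160 med [0.5032 0.2903 0.0888] p2 [0.4966 0.2728 0.0472] p98 [0.5095 0.2926 0.1127]
side green 775 med [0.5018 0.3083 0.0407] p2 [0.4699 0.2486 0.008 ] p98 [0.5336 0.3211 0.0436]
side block rect ((501.98150634765625, 282.36419677734375), (64.72435760498047, 78.21297454833984), 3.3278636932373047) 0.04148166459561092
side cover px [ 204  148   90   51 3490] z 0.10871046146547142 rect ((589.8919677734375, 3.4981689453125), (248.064697265625, 215.9591827392578), 82.39678955078125)
side blue 0 
bench 9676 med [0.4216 0.1138 0.002 ] p2 [ 0.2763 -0.2498 -0.0012] p98 [0.7641 0.2251 0.0128]
top red 59 med [0.4993 0.2737 0.1094] p2 [0.4931 0.2654 0.0735] p98 [0.5062 0.287  0.1151]
top green 561 med [0.495  0.2711 0.0405] p2 [0.4659 0.2397 0.0179] p98 [0.5332 0.3164 0.0445]
top block rect ((500.2620544433594, 278.6922912597656), (69.03803253173828, 77.34593200683594), 2.494405508041382) 0.04059526350632714
top cover px [ 240  135   96   86 6661] z 0.10675505996603407 rect ((588.040283203125, -0.724700927734375), (251.05825805664062, 215.72682189941406), 82.472412109375)
top blue 0 
bench 18817 med [ 0.4373 -0.0341  0.0006] p2 [ 0.2763 -0.262  -0.0039] p98 [0.7618 0.2231 0.0052]
```

View pics/c.png

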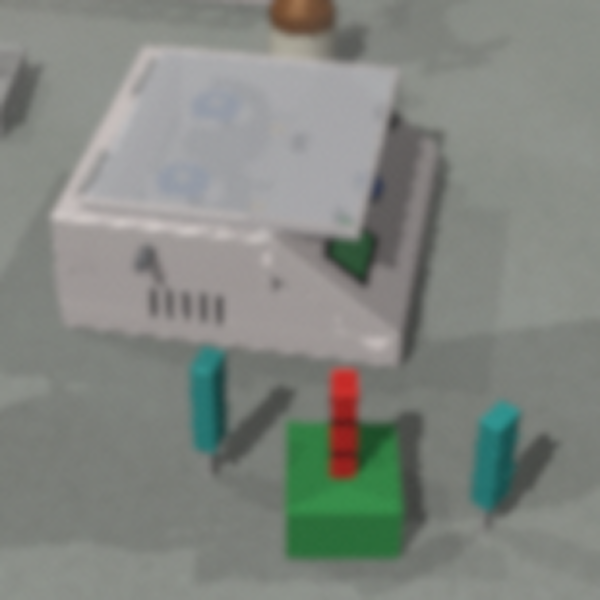

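The crop confirms the red gauge on the green block at crop (344,420), with two turquoise decoys at (208,400) and (497,455). The blue catch shows just below the lip at crop (377,185), which is full-image (287.4,182.8). Next I locate the catch and work out the press pose.

Run:
```python
from h import *
from scipy.spatial.transform import Rotation as R
s=np.load("s.npz");a,Wa,b,Wb=[s[k] for k in("a","Wa","b","Wb")]
print(a[179:187,283:292,2].astype(int)-a[179:187,283:292,0]); print((Wa[179:187,283:292]*1000).round(0).tolist().__len__())
m=(a[...,2].astype(int)-a[...,0]>25); m[:175]=0;m[190:]=0;m[:,:280]=0;m[:,295:]=0
print(np.argwhere(m).tolist(),(Wa[m]*1000).round(1).tolist())
o=np.array([.5964,.0004]); y=np.radians(-7.6)
ux=np.array([np.cos(y),np.sin(y)]);uy=np.array([-np.sin(y),np.cos(y)])
P=Wa[m]; print("in pump",np.c_[(P[:,:2]-o)@ux,(P[:,:2]-o)@uy,P[:,2]].round(4).tolist())
# panel plane points both cams: extents
for W,n in((Wa,"side"),(Wb,"top")):
    q=np.dstack([(W[...,:2]-o)@ux,(W[...,:2]-o)@uy,W[...,2]])
    k=(abs(q[...,1])<.1)&(q[...,0]>-.145)&(q[...,0]<-.122)&(q[...,2]>.02); Q=q[k]
    d=Q[:,2]-(.1-(-.06-Q[:,0])*np.tan(np.radians(38))); print(n,len(Q),"panel z err",np.median(d))
r=R.from_quat(robot.sense()["eef_rot"]); print(r.as_matrix().round(3))
mm=(abs(Wb[...,0]-.58)<.12)&(abs(Wb[...,1]+.23)<.06)&(Wb[...,2]>.05)
print("bottle",np.nanmedian(Wb[mm],0))
```

```text
[[ 6  4  0 -2 -1 -1 -3 -4 -3]
 [ 8  6  1  1  5  4 -2 -4 -4]
 [ 8  5  2  6 12 10  0 -2 -4]
 [ 7  5  3 10 20 16  5 -2 -4]
 [ 5  2  3 14 24 17  6 -2 -4]
 [ 2  0  3 14 23 13  2 -3 -4]
 [-1 -3  2 11 14  5 -1 -3 -4]
 [-2 -3  0  4  3  1 -3 -4 -3]]
8
[] []
in pump []
side 349 panel z err 0.0021326607459756855
top 572 panel z err 0.0011718788947062929
[[-0.     0.358 -0.934]
 [ 0.001 -0.934 -0.358]
 [-1.    -0.001 -0.   ]]
bottle [ 0.54816959 -0.2609489   0.0840315 ]
```

```bash
cat >> h.py <<'E'
from scipy.spatial.transform import Rotation as R
O=np.array([.5964,.0004]); YAW=-7.6
def p2w(p):
    p=np.atleast_2d(p).astype(float)/1000; c,s=np.cos(np.radians(YAW)),np.sin(np.radians(YAW))
    return np.c_[O[0]+c*p[:,0]-s*p[:,1],O[1]+s*p[:,0]+c*p[:,1],p[:,2]]
def w2p(W):
    c,s=np.cos(np.radians(YAW)),np.sin(np.radians(YAW)); d=W[...,:2]-O
    return np.stack([c*d[...,0]+s*d[...,1],-s*d[...,0]+c*d[...,1],W[...,2]],-1)*1000
E
python3 - <<'E'
from h import *
im,W,K,D,T=cap("side")
print(w2p(W[182:185,285:290]).round(0).tolist())
c=[[-110.5,y,73.2] for y in(-20,0,20)]+[[-115,-113,106],[-115,113,106],[100,-125,100],[100,125,100],[-149,125,30],[-149,-125,30],[-149,125,0]]
p=proj(p2w(c),K,D,T); print(p.round(1))
b=cv2.resize(im,None,fx=4,fy=4,interpolation=cv2.INTER_CUBIC)
for q in p: cv2.circle(b,tuple(((q+.5)*4).astype(int)),3,(255,0,255),-1)
save("d.png",b[540:960,780:1260])
E
```

```text
[[[-113.0, 54.0, 110.0], [-115.0, 46.0, 105.0], [-112.0, 1.0, 75.0], [-115.0, -5.0, 71.0], [-115.0, -26.0, 57.0]], [[-113.0, 56.0, 108.0], [-110.0, 6.0, 74.0], [-113.0, 3.0, 72.0], [-115.0, 2.0, 72.0], [-116.0, -21.0, 57.0]], [[-114.0, 64.0, 110.0], [-110.0, 8.0, 72.0], [-113.0, 3.0, 69.0], [-116.0, 3.0, 70.0], [-117.0, -14.0, 58.0]]]
[[287.4 178.4]
 [286.4 182.2]
 [285.4 186. ]
 [293.4 153.3]
 [282.5 195.9]
 [226.9 146.8]
 [202.3 191.3]
 [293.5 222.8]
 [303.3 173.1]
 [293.  231.2]]
```

View pics/d.png

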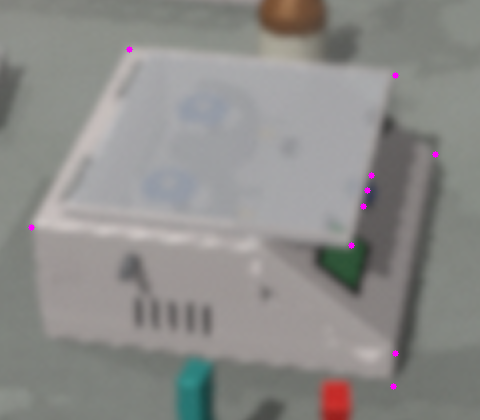

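The overlay fits: case corners and lip land on the projected points to about 2 px, and the blue catch is at crop (368,192), which gives pump y ≈ +2 mm. Next I compute the approach to the catch.

```bash
cat >> h.py <<'E'
def rt(pitch,yaw=YAW):  # tool leaning forward by pitch deg from straight down, jaws along pump x
    p=np.radians(pitch); M=np.c_[[np.sin(p),0,-np.cos(p)],[np.cos(p),0,np.sin(p)],[0,-1,0]]
    return R.from_euler("z",yaw,degrees=True)*R.from_matrix(M)
def delta(pw,rot):
    s=robot.sense(); dr=(rot*R.from_quat(s["eef_rot"]).inv()).as_rotvec(degrees=True)
    return ((np.array(pw)-s["position"])*100).round(2).tolist(), dr.round(1).tolist()
CX=np.array([.788,0,.616]);CZ=np.array([-.616,0,.788])
E
python3 - <<'E'
from h import *
for so in(60,20):
    p=p2w(np.array([-111,2,73.2])+38.5*CX+so*CZ)[0]; print(p.round(4),delta(p,rt(38)))
E
```

```text
[0.4801 0.0179 0.1442] ([28.34, 53.14, -8.67], [-24.7, -31.3, 59.1])
[0.5045 0.0147 0.1127] ([30.78, 52.81, -11.82], [-24.7, -31.3, 59.1])
```

Request:
carry_out(targets=[{"delta_pos": [14,27,-1],"rot": [-12,-15,29]},{"delta_pos": [14,27,-1],"rot": [-12,-15,29]},{"delta_pos": [14,27,-1],"rot": [-12,-15,29]},{"delta_pos": [14,27,-1],"rot": [-12,-15,29]},{"delta_pos": [14,27,-1],"rot": [-12,-15,29]},{"delta_pos": [14,27,-1],"rot": [-12,-15,29]},{"delta_pos": [28,53,-7],"rot": [-24.7,-31.3,59.1]},{"delta_pos": [28,53,-7],"rot": [-24.7,-31.3,59.1]},{"delta_pos": [28,53,-7],"rot": [-24.7,-31.3,59.1]},{"delta_pos": [28,53,-7],"rot": [-24.7,-31.3,59.1]},{"delta_pos": [28,53,-7],"rot": [-24.7,-31.3,59.1]},{"delta_pos": [28,53,-7],"rot": [-24.7,-31.3,59.1]}], jaw=0.735)

```text
time: 1.35
position: [0.461, -0.0127, 0.1671]
eef_rot: [0.654, 0.268, -0.353, 0.613]
ft_force: [0.3, -1.0, 0.4]
finger_gap: 0.0627
```

Run:
```python
from h import *
s=robot.sense(); print(s["time"],s["position"],s["finger_gap"],s["ft_force"],s["qpos"].round(2))
for so in(40,20,0):
    p=p2w(np.array([-111,2,73.2])+38.5*CX+so*CZ)[0]; print(p.round(4),delta(p,rt(38)))
```

```text
1.35 [ 0.46100001 -0.01266846  0.16711128] 0.0627312980050406 [ 0.27557414 -0.98733322  0.41755142] [-0.09 -0.09  2.25 -0.08  0.32  0.11]
[0.4923 0.0163 0.1284] ([3.13, 2.9, -3.87], [0.0, -0.2, 0.1])
[0.5045 0.0147 0.1127] ([4.35, 2.73, -5.44], [0.0, -0.2, 0.1])
[0.5167 0.0131 0.0969] ([5.57, 2.57, -7.02], [0.0, -0.2, 0.1])
```

Request:
carry_out(targets=[{"delta_pos": [0,0,0],"rot": [0,0,0]},{"delta_pos": [0,0,0],"rot": [0,0,0]}])

```text
time: 1.55
position: [0.4605, -0.0146, 0.1673]
eef_rot: [0.654, 0.268, -0.354, 0.613]
ft_force: [0.1, 0.4, -0.4]
finger_gap: 0.0625
```

Run:
```python
from h import *
s=robot.sense(); print(s["time"],s["position"],s["finger_gap"],s["ft_force"],s["qpos"].round(2))
for so in(40,20,0):
    p=p2w(np.array([-111,2,73.2])+38.5*CX+so*CZ)[0]; print(p.round(4),delta(p,rt(38)))
im,W,K,D,T=cap("side")
b=cv2.resize(im[100:240,190:370],(720,560),interpolation=cv2.INTER_CUBIC); save("e.png",b)
```

```text
1.55 [ 0.4605436  -0.01458083  0.1673228 ] 0.062460800392667784 [ 0.08917967  0.4368696  -0.42846894] [-0.1  -0.09  2.25 -0.07  0.33  0.1 ]
[0.4923 0.0163 0.1284] ([3.17, 3.09, -3.89], [0.1, -0.3, 0.1])
[0.5045 0.0147 0.1127] ([4.4, 2.93, -5.46], [0.1, -0.3, 0.1])
[0.5167 0.0131 0.0969] ([5.62, 2.76, -7.04], [0.1, -0.3, 0.1])
```

View pics/e.png

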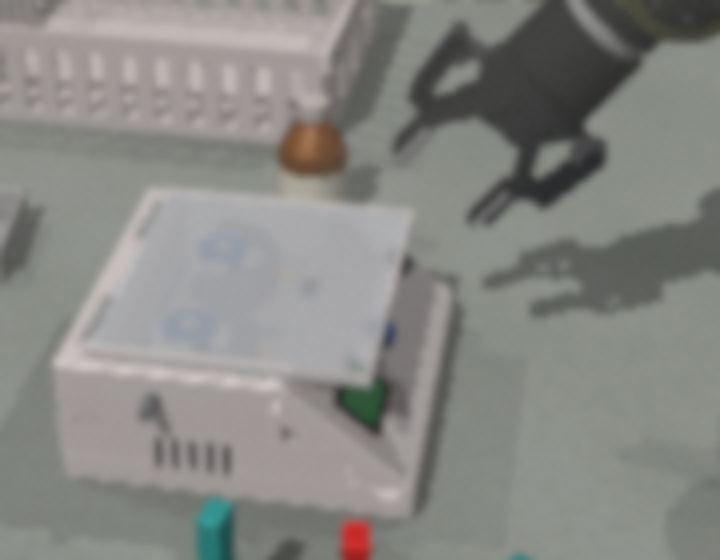

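The gripper is in front of the pump with its fingertips at crop (403,145) and (477,215), clear of everything. I take the fingertip geometry from the depth.

Run:
```python
from h import *
s=robot.sense(); r=R.from_quat(s["eef_rot"])
for n in("side","top"):
    im,W,*_=cap(n); q=r.inv().apply((W.reshape(-1,3)-s["position"]))*1000
    k=(abs(q[:,2])<30)&(abs(q[:,1])<75)&(q[:,0]>-60)&(q[:,0]<15); Q=q[k]
    for sg in(-1,1):
        for lo in(-30,-20,-15,-10,-5,0):
            z=Q[(Q[:,0]>lo)&(Q[:,0]<lo+(10 if lo<-15 else 5))&(Q[:,1]*sg>0)]
            if len(z): print(n,sg,lo,len(z),"y",np.percentile(z[:,1],[5,50,95]).round(1),"z",np.percentile(z[:,2],[5,95]).round(1))
```

```text
side -1 -30 20 y [-40.9 -31.6 -29.2] z [-13.6   8.6]
side -1 -20 20 y [-40.7 -32.  -28.6] z [-12.9   6.1]
side -1 -15 9 y [-39.8 -32.4 -28.5] z [-12.3   1.9]
side -1 -10 8 y [-33.4 -29.8 -29.2] z [-12.4   5.9]
side 1 -30 22 y [32.6 40.  45.3] z [-11.2   2.9]
side 1 -20 15 y [32.2 37.4 44.5] z [-13.8  -2.4]
side 1 -15 7 y [32.3 36.4 42.4] z [-12.9  -4.2]
side 1 -10 2 y [35.  36.6 38.3] z [-11.8 -10.6]
top -1 -20 1 y [-32.5 -32.5 -32.5] z [-4.6 -4.6]
top -1 -15 1 y [-32.5 -32.5 -32.5] z [-4.6 -4.6]
top -1 -10 1 y [-32. -32. -32.] z [-4.7 -4.7]
top 1 -30 12 y [40.4 44.8 45.8] z [-7.4  6.7]
top 1 -20 10 y [36.9 40.3 44.2] z [-9.6 10.4]
top 1 -15 4 y [36.8 37.5 37.9] z [-9.2 10.5]
top 1 -10 2 y [36.1 36.7 37.3] z [-9.5 -7.1]
```

Request:
carry_out(targets=[{"delta_pos": [3.1,3.1,-3.9],"rot": [0.1,-0.3,0.1]},{"delta_pos": [3.1,3.1,-3.9],"rot": [0.1,-0.3,0.1]},{"delta_pos": [4.3,2.9,-5.4],"rot": [0.1,-0.3,0.1]},{"delta_pos": [5,2.8,-6.3],"rot": [0.1,-0.3,0.1]},{"delta_pos": [5,2.8,-6.3],"rot": [0.1,-0.3,0.1]}])

```text
time: 2.2
position: [0.5107, 0.0118, 0.1038]
eef_rot: [0.655, 0.266, -0.353, 0.612]
ft_force: [-0.5, 0.1, -0.4]
finger_gap: 0.0626
```

Run:
```python
from h import *
s=robot.sense(); print(s["time"],s["position"],s["ft_force"])
for so in(0,-5,-10,-15):
    p=p2w(np.array([-111,2,73.2])+38.5*CX+so*CZ)[0]; print(so,delta(p,rt(38)))
im,W,K,D,T=cap("side")
b=cv2.resize(im[130:220,220:340],(720,540),interpolation=cv2.INTER_CUBIC); save("f.png",b)
```

```text
2.2 [0.51065531 0.0118359  0.10375079] [-0.50854872  0.10236583 -0.37899472]
0 ([0.61, 0.12, -0.68], [-0.0, -0.1, 0.3])
-5 ([0.91, 0.08, -1.08], [-0.0, -0.1, 0.3])
-10 ([1.22, 0.04, -1.47], [-0.0, -0.1, 0.3])
-15 ([1.52, -0.0, -1.87], [-0.0, -0.1, 0.3])
```

View pics/f.png

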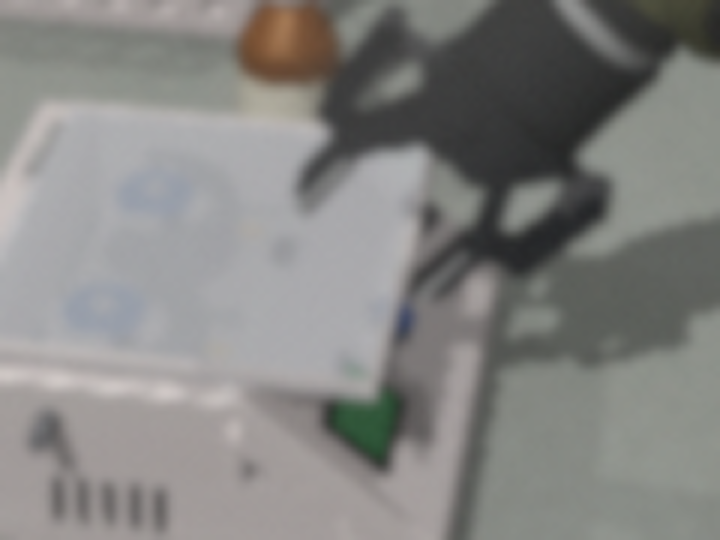

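The front finger's tip (425,290) is just above the catch (405,318), clear of the lip, and the rear finger is over the cover at (310,190). I press stepwise from here.

Request:
carry_out(targets=[{"delta_pos": [0.3,0.1,-0.35],"rot": [0,0,0.2]},{"delta_pos": [0.6,0.1,-0.7],"rot": [0,0,0.2]},{"delta_pos": [0.75,0.1,-0.9],"rot": [0,0,0.2]},{"delta_pos": [0.9,0.1,-1.1],"rot": [0,0,0.2]},{"delta_pos": [0.9,0.1,-1.1],"rot": [0,0,0.2]}])

```text
time: 2.75
position: [0.5198, 0.0138, 0.0937]
eef_rot: [0.655, 0.267, -0.351, 0.613]
ft_force: [1.1, -0.7, -0.2]
finger_gap: 0.063
```

Request:
carry_out(targets=[{"delta_pos": [0.12,0,-0.16],"rot": [0,0,0]},{"delta_pos": [0.24,-0.02,-0.32],"rot": [0,0,0]},{"delta_pos": [0.24,-0.02,-0.32],"rot": [0,0,0]}])

```text
time: 3.05
position: [0.5223, 0.0137, 0.0905]
eef_rot: [0.655, 0.267, -0.351, 0.613]
ft_force: [-1.2, 0.7, 3.0]
finger_gap: 0.0625
```

Request:
carry_out(targets=[{"delta_pos": [0.12,0,-0.16],"rot": [0,0,0]},{"delta_pos": [0.24,-0.03,-0.32],"rot": [0,0,0]},{"delta_pos": [0.24,-0.03,-0.32],"rot": [0,0,0]}])

```text
time: 3.35
position: [0.5248, 0.0134, 0.0873]
eef_rot: [0.655, 0.267, -0.351, 0.613]
ft_force: [-2.4, 0.8, 5.7]
finger_gap: 0.0627
```

```bash
cat >> h.py <<'E'
def cover():  # height fit of cover plane: angle from points off the case, in front of hinge
    for n in("side","top"):
        im,W,*_=cap(n); q=w2p(W); k=(q[...,1]>60)&(q[...,1]<111)&(q[...,0]>-112)&(q[...,0]<77)&(q[...,2]>80)&(q[...,2]<310)
        Q=q[k]; r=np.hypot(Q[:,0]-80,Q[:,2]-100); m=(r>60)&(r<200)&(Q[:,2]>95)
        print(n,"cover angle",np.percentile(np.arctan2(Q[m][:,2]-105,80-Q[m][:,0]),[20,50,80,95]).round(3),m.sum())
E
python3 -c "
from h import *
cover()"
```

```text
side cover angle [0.052 0.064 0.076 0.097] 644
top cover angle [0.041 0.054 0.069 0.09 ] 882
```

Catch reads about 6 N at 4–5 mm of travel and the cover measures about 0.06 rad, so it seems freed and resting against the rear finger. I plan the guided lift.

```bash
cat > lift.py <<'E'
from h import *
import sys
s=robot.sense(); r=R.from_quat(s["eef_rot"])
tip=w2p((s["position"]+r.apply([-.007,.035,0]))[None])[0]
d=tip-[80,0,100]; th=np.arctan2(d[2]-6*1,-d[0]); rad=np.hypot(d[0],d[2])
print("tip",tip.round(1),"theta~",th.round(3),"r",rad.round(1), "pitch",np.degrees(np.arctan2(w2p((r.apply([1,0,0])+np.r_[O,0])[None])[0][0]/1000,-r.apply([1,0,0])[2])).round(1))
for t in map(float,sys.argv[1:]):
    rr=min(130+60*t,158); pit=38-max(0,(t-.6))/.9*34
    c,sn=np.cos(t),np.sin(t); p=np.array([80-rr*c+6*sn,0,100+rr*sn+6*c]); p[1]=tip[1]
    q=rt(pit); tcp=p2w(p)[0]-q.apply([-.007,.035,0]); print(t,*delta(tcp,q))
E
python3 lift.py .15 .25 .35 .45 .55 .65
```

```text
tip [-49.5   3.4 114.5] theta~ 0.065 r 130.3 pitch 38.0
0.15 [-0.7, 0.09, 1.23] [-0.1, 0.0, -0.0]
0.25 [-0.95, 0.12, 2.72] [-0.1, 0.0, -0.0]
0.35 [-1.02, 0.13, 4.3] [-0.1, 0.0, -0.0]
0.45 [-0.92, 0.12, 5.92] [-0.1, 0.0, -0.0]
0.55 [-0.21, 0.03, 7.33] [-0.1, 0.0, -0.0]
0.65 [0.64, -0.09, 8.67] [0.2, 1.9, -0.0]
```

Request:
carry_out(targets=[{"delta_pos": [-0.35,0,0.6],"rot": [0,0,0]},{"delta_pos": [-0.7,0.1,1.2],"rot": [0,0,0]},{"delta_pos": [-0.8,0.1,1.9],"rot": [0,0,0]},{"delta_pos": [-0.95,0.1,2.7],"rot": [0,0,0]},{"delta_pos": [-0.95,0.1,2.7],"rot": [0,0,0]}])

```text
time: 3.95
position: [0.5154, 0.0145, 0.115]
eef_rot: [0.655, 0.267, -0.35, 0.614]
ft_force: [-0.4, -0.5, 0.5]
finger_gap: 0.0628
```

```bash
python3 -c "
from h import *
cover()"; python3 lift.py .35 .45 .55 .65 .75 .85
```

```text
side cover angle [0.186 0.25  0.265 0.286] 713
top cover angle [0.224 0.235 0.249 0.268] 916
tip [-59.2   3.2 141.1] theta~ 0.247 r 145.2 pitch 38.0
0.35 [-0.06, 0.01, 1.63] [-0.1, 0.0, -0.0]
0.45 [0.05, -0.01, 3.26] [-0.1, 0.0, -0.0]
0.55 [0.76, -0.1, 4.66] [-0.1, 0.0, -0.0]
0.65 [1.6, -0.22, 6.01] [0.2, 1.9, -0.0]
0.75 [2.49, -0.33, 7.34] [0.7, 5.6, -0.0]
0.85 [3.5, -0.47, 8.57] [1.2, 9.4, -0.0]
```

The cover follows the finger (0.25 rad). I continue.

Request:
carry_out(targets=[{"delta_pos": [-0.05,0,0.8],"rot": [0,0,0]},{"delta_pos": [-0.05,0,1.6],"rot": [0,0,0]},{"delta_pos": [0.05,0,2.4],"rot": [0,0,0]},{"delta_pos": [0.1,0,3.25],"rot": [0,0,0]},{"delta_pos": [0.4,-0.05,4],"rot": [0,0,0]},{"delta_pos": [0.75,-0.1,4.65],"rot": [0,0,0]},{"delta_pos": [1.2,-0.15,5.3],"rot": [0.1,1,0]},{"delta_pos": [1.6,-0.2,6],"rot": [0.2,1.9,0]},{"delta_pos": [2.05,-0.3,6.7],"rot": [0.4,3.7,0]},{"delta_pos": [2.5,-0.35,7.35],"rot": [0.7,5.6,0]},{"delta_pos": [3,-0.4,7.95],"rot": [1,7.5,0]},{"delta_pos": [3.5,-0.45,8.55],"rot": [1.2,9.4,0]}])

```text
time: 5.25
position: [0.5504, 0.0098, 0.2001]
eef_rot: [0.63, 0.321, -0.401, 0.582]
ft_force: [0.4, -0.1, 0.9]
finger_gap: 0.0627
```

```bash
python3 -c "
from h import *
cover()"; python3 lift.py .95 1.05 1.15 1.25 1.35 1.45 1.52 1.6
```

```text
side cover angle [-0.029  0.842  0.867  0.891] 443
top cover angle [-0.008  0.856  0.867  0.882] 755
tip [-18.6   3.3 223.7] theta~ 0.873 r 158.3 pitch 28.6
0.95 [1.01, -0.13, 1.01] [0.5, 3.8, -0.0]
1.05 [2.22, -0.3, 2.01] [1.0, 7.5, -0.0]
1.15 [3.53, -0.47, 2.88] [1.5, 11.3, -0.0]
1.25 [4.9, -0.65, 3.6] [2.0, 15.0, -0.0]
1.35 [6.34, -0.85, 4.19] [2.5, 18.8, -0.0]
1.45 [7.81, -1.04, 4.62] [3.0, 22.5, -0.0]
1.52 [8.87, -1.18, 4.83] [3.3, 25.1, -0.0]
1.6 [10.08, -1.34, 4.98] [3.7, 28.1, -0.0]
```

Request:
carry_out(targets=[{"delta_pos": [0.5,-0.05,0.5],"rot": [0.2,1.9,0]},{"delta_pos": [1,-0.13,1],"rot": [0.5,3.8,0]},{"delta_pos": [1.6,-0.2,1.5],"rot": [0.7,5.6,0]},{"delta_pos": [2.2,-0.3,2],"rot": [1,7.5,0]},{"delta_pos": [2.85,-0.4,2.45],"rot": [1.2,9.4,0]},{"delta_pos": [3.5,-0.47,2.9],"rot": [1.5,11.3,0]},{"delta_pos": [4.2,-0.55,3.25],"rot": [1.7,13.1,0]},{"delta_pos": [4.9,-0.65,3.6],"rot": [2,15,0]},{"delta_pos": [5.6,-0.75,3.9],"rot": [2.2,16.9,0]},{"delta_pos": [6.3,-0.85,4.2],"rot": [2.5,18.8,0]},{"delta_pos": [7.05,-0.95,4.4],"rot": [2.7,20.6,0]},{"delta_pos": [7.8,-1.05,4.6],"rot": [3,22.5,0]}])

```text
time: 6.55
position: [0.6281, -0.0007, 0.2451]
eef_rot: [0.555, 0.438, -0.508, 0.492]
ft_force: [0.4, -0.0, 0.2]
finger_gap: 0.0623
```

Request:
carry_out(targets=[{"delta_pos": [0.5,-0.05,0.1],"rot": [0.15,1.2,0]},{"delta_pos": [1,-0.13,0.2],"rot": [0.3,2.5,0]},{"delta_pos": [1.6,-0.2,0.3],"rot": [0.5,3.5,0]},{"delta_pos": [2.3,-0.3,0.4],"rot": [0.7,5.5,0]},{"delta_pos": [2.3,-0.3,0.4],"rot": [0.7,5.5,0]},{"delta_pos": [2.3,-0.3,0.4],"rot": [0.7,5.5,0]}])

```text
time: 7.15
position: [0.6508, -0.0036, 0.2489]
eef_rot: [0.533, 0.464, -0.531, 0.467]
ft_force: [0.2, -0.8, -0.4]
finger_gap: 0.0626
```

```bash
python3 lift.py 1.5
python3 - <<'E'
from h import *
cover()
im,W,K,D,T=cap("side"); im2,W2,*_=cap("top")
A=cv2.resize(im[80:230,180:330],(400,400),interpolation=cv2.INTER_CUBIC);B=cv2.resize(im2[110:250,225:365],(400,400),interpolation=cv2.INTER_CUBIC)
save("g.png",np.hstack([A,B]))
E
```

```text
tip [ 89.4   3.3 256.1] theta~ 1.634 r 156.3 pitch 0.3
1.5 [-1.4, 0.19, -0.03] [-0.5, -3.7, -0.0]
side cover angle [-0.028  1.503  1.508  1.528] 471
top cover angle [-0.045  1.49   1.497  1.517] 496
```

View pics/g.png

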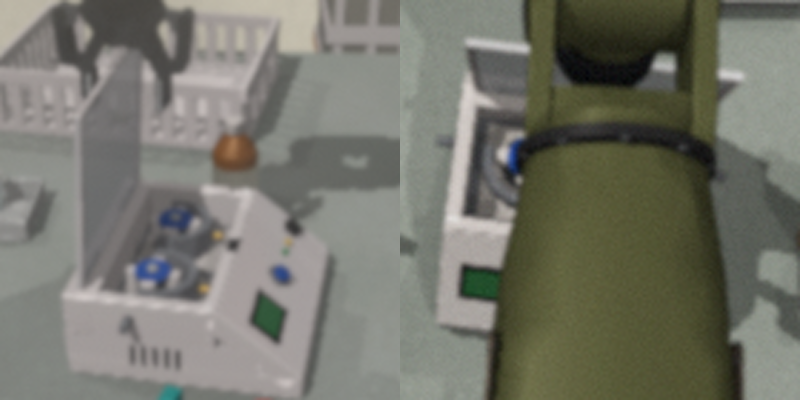

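The cover stands at its stop (1.50 rad). The side crop shows it upright at (110,160), the open well with two heads (blue rollers at (178,217) and (152,270)), and the gripper clear above. I withdraw upward and go to the gauge.

Request:
carry_out(targets=[{"delta_pos": [0,0,4],"rot": [0,0,0]},{"delta_pos": [0,0,8],"rot": [0,0,0]},{"delta_pos": [-1,0,12],"rot": [0,0,0]},{"delta_pos": [-8,8,12],"rot": [0,0,15]},{"delta_pos": [-15,28.4,5],"rot": [0,0,40]},{"delta_pos": [-15,28.4,1],"rot": [0,0,60]},{"delta_pos": [-15,28.4,-4],"rot": [0,0,100]},{"delta_pos": [-15,28.4,-4],"rot": [0,0,100]},{"delta_pos": [-15,28.4,-4],"rot": [0,0,100]},{"delta_pos": [-15,28.4,-4],"rot": [0,0,100]},{"delta_pos": [-15,28.4,-4],"rot": [0,0,100]},{"delta_pos": [-15,28.4,-4],"rot": [0,0,100]}], jaw=0.65)

```text
time: 8.55
position: [0.4992, 0.282, 0.208]
eef_rot: [0.122, 0.697, -0.12, 0.696]
ft_force: [0.6, -0.7, 1.3]
finger_gap: 0.0557
```

Request:
carry_out(targets=[{"delta_pos": [0,0,0],"rot": [0,0,20]},{"delta_pos": [0,0,0],"rot": [0,0,20]},{"delta_pos": [0,0,0],"rot": [0,0,20]},{"delta_pos": [0,0,0],"rot": [0,0,20]}])

```text
time: 8.95
position: [0.5009, 0.2804, 0.2099]
eef_rot: [0.003, 0.707, 0.001, 0.707]
ft_force: [0.1, -0.6, 0.3]
finger_gap: 0.0556
```

```bash
cat > look.py <<'E'
from h import *
s=robot.sense(); r=R.from_quat(s["eef_rot"]); print(s["time"],s["position"],s["qpos"].round(2),"jaw yaw",np.degrees(np.arctan2(*r.apply([0,1,0])[[1,0]])).round(2),"toolx",r.apply([1,0,0]).round(3))
for n in("side","top"):
    im,W,*_=cap(n); H=cv2.cvtColor(im,cv2.COLOR_RGB2HSV).astype(int)
    k=((H[...,0]<8)|(H[...,0]>172))&(H[...,1]>140)&(abs(W[...,0]-.5)<.05)&(abs(W[...,1]-.28)<.04)&(W[...,2]>.045)
    P=W[k]; print(n,len(P),"min",np.percentile(P,5,axis=0).round(4),"med",np.median(P,0).round(4),"max",np.percentile(P,95,axis=0).round(4)) if len(P) else 0
    g=(H[...,0]>50)&(H[...,0]<72)&(H[...,1]>120)&(abs(W[...,2]-.04)<.006)&(abs(W[...,0]-.5)<.06)&(abs(W[...,1]-.28)<.06)
    if g.sum()>30: print(n,"block",cv2.minAreaRect(W[g][:,:2].astype(np.float32)*1000),g.sum())
    if n=="top": 
        np.savez("t.npz",im=im,W=W); save("i.png",cv2.resize(im[105:245,225:365],(800,600)[1:]*2,interpolation=cv2.INTER_CUBIC))
print(delta([.501,.280,.15],R.from_euler("z",93,degrees=True)*rt(0,0)))
E
python3 look.py; python3 -c "
from h import *
cover()"
```

```text
8.95 [0.50086567 0.28039819 0.20993148] [ 0.44  0.37  1.48  0.    1.29 -1.12] jaw yaw 89.81 toolx [ 0.001  0.005 -1.   ]
side 156 min [0.4972 0.2752 0.0513] med [0.5032 0.2899 0.0896] max [0.5091 0.2921 0.1128]
side block ((502.0733337402344, 282.36376953125), (64.30504608154297, 78.31653594970703), 3.106276512145996) 543
top 23 min [0.458  0.2651 0.0769] med [0.465  0.276  0.3845] max [0.502  0.2927 0.4606]
top block ((502.37835693359375, 255.56350708007812), (32.353797912597656, 67.56743621826172), 89.90752410888672) 202
([0.01, -0.04, -5.99], [-0.3, 0.0, 3.3])
side cover angle [-0.025  1.503  1.509  1.53 ] 470
top cover angle [-0.045  1.49   1.497  1.518] 497
```

View pics/i.png

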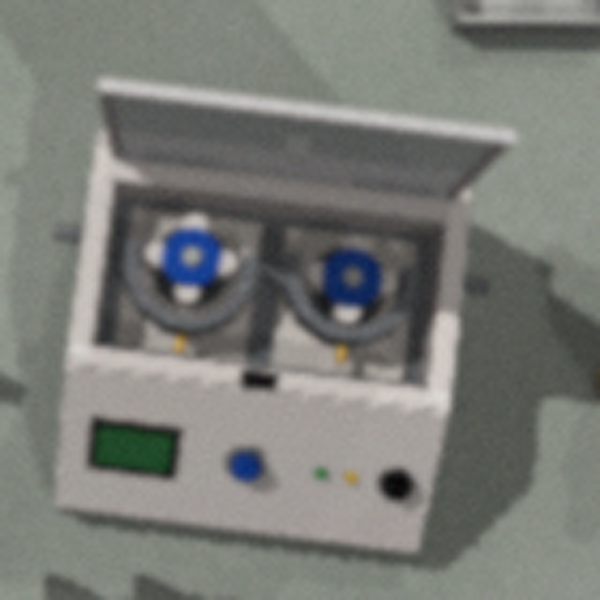

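The top crop shows both heads. The left rotor is at (190,258) with its track's yellow mark at (181,343); the right rotor is at (350,278) with its mark at (342,353). The left track sits about 10 px (6 mm) farther from its rotor, so the left gap is likely the wide one. I grasp the gauge now.

Request:
carry_out(targets=[{"delta_pos": [0,0,-4],"rot": [-0.3,0,3.2]},{"delta_pos": [0,0,-8],"rot": [-0.3,0,3.2]},{"delta_pos": [0,0,-11],"rot": [-0.3,0,3.2]},{"delta_pos": [0,0,-13],"rot": [-0.3,0,3.2]},{"delta_pos": [0,0,-14.3],"rot": [-0.3,0,3.2]},{"delta_pos": [0,0,-14.3],"rot": [-0.3,0,3.2]}])

```text
time: 9.75
position: [0.5005, 0.2802, 0.0654]
eef_rot: [-0.019, 0.708, 0.018, 0.706]
ft_force: [-0.8, -0.9, 0.4]
finger_gap: 0.0555
```

Request:
carry_out(targets=[{"delta_pos": [0,0,0],"rot": [0,0,0]},{"delta_pos": [0,0,0],"rot": [0,0,0]},{"delta_pos": [0,0,0],"rot": [0,0,0]},{"delta_pos": [0,0,0],"rot": [0,0,0]},{"delta_pos": [0,0,0],"rot": [0,0,0]},{"delta_pos": [0,0,0],"rot": [0,0,0]}], jaw=0, squeeze=35)

```text
time: 10.35
position: [0.5015, 0.2807, 0.0679]
eef_rot: [-0.018, 0.706, 0.019, 0.707]
ft_force: [-0.8, -0.5, 7.5]
finger_gap: 0.0235
```

Run:
```python
from h import *
s=robot.sense(); print(s["time"],s["position"],s["ft_force"],s["finger_gap"])
d=np.load("t.npz"); im=d["im"]
_,_,K,D,T=cap("top")
xs=np.arange(20,-75,-.25); ys=np.arange(90,-90,-.25)   # up = +x, left = +y
X,Y=np.meshgrid(xs,ys,indexing="ij"); p=proj(p2w(np.c_[X.ravel(),Y.ravel(),np.full(X.size,92)]),K,D,T).astype(np.float32)
o=cv2.remap(im,p[:,0].reshape(X.shape),p[:,1].reshape(X.shape),cv2.INTER_CUBIC)
o=cv2.addWeighted(o,2.2,cv2.GaussianBlur(o,(0,0),8),-1.2,0)
for v in(-60,-50,-40,-30,-20,-10,0,10): cv2.putText(o,str(v),(0,int((20-v)*4)),0,.4,(255,0,0)); o[int((20-v)*4),::8]=(255,0,0)
for v in(-53,0,53): o[::8,int((90-v)*4)]=(255,255,0)
save("j.png",o); print(o.shape)
```

```text
10.35 [0.50154942 0.28066703 0.06788785] [-0.77546457 -0.47944852  7.52825667] 0.023491206271947535
(380, 720, 3)
```

View pics/j.png

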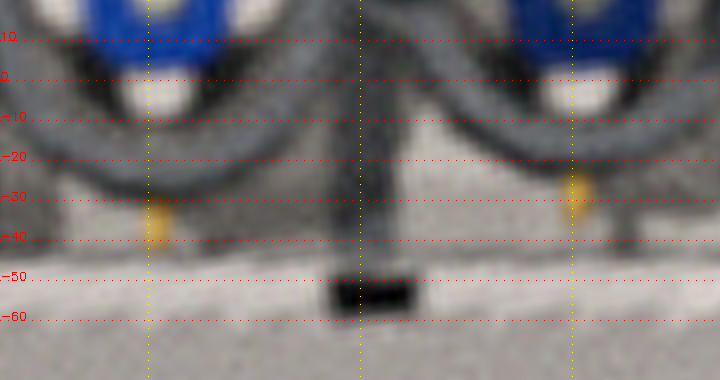

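In the rectified view (red lines are pump x in mm) both rollers end at x≈-9. The left track's inner edge is at about -17, with its centre line at px (155,132). The right track's inner edge is at about -11. The left head therefore has the 8 mm gap. The gauge is in the jaws (opening 23.5 mm), so I lift it and move above the left gap.

Request:
carry_out(targets=[{"delta_pos": [0,0,2],"rot": [0,0,0]},{"delta_pos": [0,0,5],"rot": [0,0,0]},{"delta_pos": [0,0,9],"rot": [0,0,0]},{"delta_pos": [0,0,12.5],"rot": [0,0,0]},{"delta_pos": [0,0,12.5],"rot": [0,0,0]}])

```text
time: 10.9
position: [0.5025, 0.2812, 0.1971]
eef_rot: [-0.017, 0.704, 0.019, 0.709]
ft_force: [1.2, 0.2, -1.5]
finger_gap: 0.0237
```

```bash
cat > gp.py <<'E'
from h import *
s=robot.sense(); r=R.from_quat(s["eef_rot"]); print(s["time"],s["position"].round(4),s["ft_force"].round(1),s["finger_gap"].round(4),"jaw yaw",np.degrees(np.arctan2(*r.apply([0,1,0])[[1,0]])).round(2),"toolx",r.apply([1,0,0]).round(3),"tcp pump",w2p(s["position"][None])[0].round(1))
print(delta(np.r_[p2w([-12.2,53,0])[0][:2],.165],R.from_euler("z",82.4,degrees=True)*rt(0,0)))
E
python3 gp.py
```

```text
Traceback (most recent call last):
  File "gp.py", line 2, in <module>
    s=robot.sense(); r=R.from_quat(s["eef_rot"]); print(s["time"],s["position"].round(4),s["ft_force"].round(1),s["finger_gap"].round(4),"jaw yaw",np.degrees(np.arctan2(*r.apply([0,1,0])[[1,0]])).round(2),"toolx",r.apply([1,0,0]).round(3),"tcp pump",w2p(s["position"][None])[0].round(1))
                                                                                                                ^^^^^^^^^^^^^^^^^^^^^
AttributeError: 'float' object has no attribute 'round'
```

```bash
sed -i 's/s\["finger_gap"\].round(4)/s["finger_gap"]/' gp.py; python3 gp.py
```

```text
10.9 [0.5025 0.2812 0.1971] [ 1.2  0.2 -1.5] 0.023741078076852856 jaw yaw 92.97 toolx [ 0.007  0.003 -1.   ] tcp pump [-130.2  265.9  197.1]
([8.88, -22.66, -3.21], [-0.2, 0.4, -10.6])
```

Request:
carry_out(targets=[{"delta_pos": [1.5,-4,0],"rot": [0,0,-2]},{"delta_pos": [3,-8,0],"rot": [0,0,-4]},{"delta_pos": [4.5,-12,0],"rot": [0,0,-7]},{"delta_pos": [6,-16,0],"rot": [0,0,-10.6]},{"delta_pos": [7.5,-19,-1],"rot": [-0.1,0.2,-10.6]},{"delta_pos": [8.4,-21.5,-2],"rot": [-0.2,0.4,-10.6]},{"delta_pos": [8.9,-22.7,-2.7],"rot": [-0.2,0.4,-10.6]},{"delta_pos": [8.9,-22.7,-2.7],"rot": [-0.2,0.4,-10.6]},{"delta_pos": [8.9,-22.7,-2.7],"rot": [-0.2,0.4,-10.6]}])

```text
time: 11.8
position: [0.5898, 0.0543, 0.1647]
eef_rot: [0.046, 0.708, -0.048, 0.703]
ft_force: [-0.1, -0.6, -1.7]
finger_gap: 0.0229
```

```bash
python3 gp.py
python3 - <<'E'
from h import *
s=robot.sense()
for n in("side","top"):
    im,W,K,D,T=cap(n); H=cv2.cvtColor(im,cv2.COLOR_RGB2HSV).astype(int); q=w2p(W)
    k=((H[...,0]<8)|(H[...,0]>172))&(H[...,1]>120)&(abs(q[...,0]+12)<40)&(abs(q[...,1]-53)<40)&(q[...,2]>.08)&(q[...,2]<230)
    P=q[k]; print(n,len(P)); 
    if len(P): print(np.percentile(P,[5,50,95],axis=0).round(1))
    if n=="side":
        px=proj(p2w([[-12,53,92],[-12,-53,92]]),K,D,T); print(px)
        save("k.png",cv2.resize(im[110:210,215:315],(600,600),interpolation=cv2.INTER_CUBIC))
E
```

```text
11.8 [0.5898 0.0543 0.1647] [-0.1 -0.6 -1.7] 0.022941560412947804 jaw yaw 82.39 toolx [-0.008 -0.003 -1.   ] tcp pump [-13.7  52.6 164.7]
([0.16, 0.02, 0.03], [0.2, -0.4, 0.0])
side 33
[[-21.1  61.5 142.1]
 [-13.1  63.2 150.7]
 [ -7.1  65.  158.2]]
[[248.94934356 183.31049604]
 [256.64649625 163.82461358]]
top 0
```

View pics/k.png

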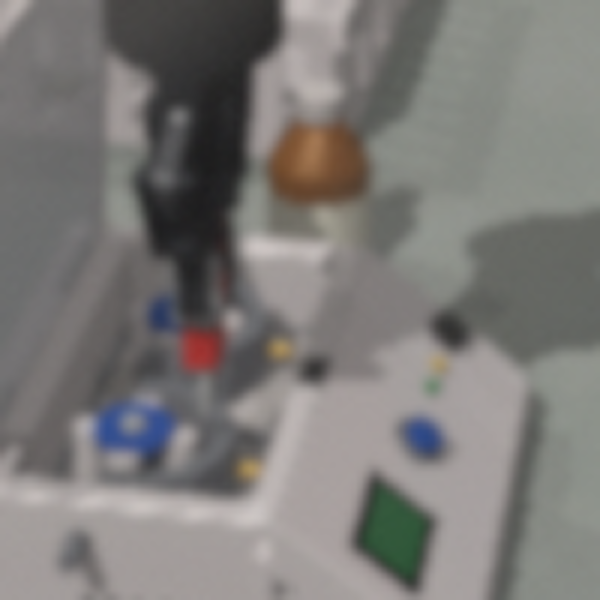

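The side crop shows the gauge in the fingers, red at (202,350), with its blade (205,385) above the left head's gap at about (200,440). I lower it gently in steps, watching the force.

Request:
carry_out(targets=[{"delta_pos": [0.1,0,-0.4],"rot": [0.2,-0.4,0]},{"delta_pos": [0.1,0,-0.8],"rot": [0.2,-0.4,0]},{"delta_pos": [0.1,0,-1.2],"rot": [0.2,-0.4,0]},{"delta_pos": [0.1,0,-1.4],"rot": [0.2,-0.4,0]},{"delta_pos": [0.1,0,-1.4],"rot": [0.2,-0.4,0]}])

```text
time: 12.4
position: [0.5909, 0.0535, 0.1503]
eef_rot: [0.047, 0.706, -0.047, 0.705]
ft_force: [-0.0, 0.3, -1.8]
finger_gap: 0.0234
```

Request:
carry_out(targets=[{"delta_pos": [0,0,-0.2],"rot": [0,0,0]},{"delta_pos": [0,0,-0.4],"rot": [0,0,0]},{"delta_pos": [0,0,-0.4],"rot": [0,0,0]}])

```text
time: 12.7
position: [0.5909, 0.0534, 0.1465]
eef_rot: [0.047, 0.706, -0.047, 0.705]
ft_force: [-0.3, -0.1, -0.9]
finger_gap: 0.0235
```

```bash
python3 gp.py
```

```text
12.7 [0.5909 0.0534 0.1465] [-0.3 -0.1 -0.9] 0.02354955644474171 jaw yaw 82.37 toolx [-0.001  0.    -1.   ] tcp pump [-12.4  51.8 146.5]
([0.04, 0.11, 1.85], [-0.0, -0.0, 0.0])
```

Request:
carry_out(targets=[{"delta_pos": [0,0.1,-0.15],"rot": [0,0,0]},{"delta_pos": [0,0.1,-0.3],"rot": [0,0,0]},{"delta_pos": [0,0.1,-0.3],"rot": [0,0,0]}])

```text
time: 13.0
position: [0.591, 0.0545, 0.1435]
eef_rot: [0.047, 0.706, -0.047, 0.705]
ft_force: [1.1, -0.7, -0.7]
finger_gap: 0.0236
```

Request:
carry_out(targets=[{"delta_pos": [0,0,-0.15],"rot": [0,0,0]},{"delta_pos": [0,0,-0.3],"rot": [0,0,0]},{"delta_pos": [0,0,-0.3],"rot": [0,0,0]}])

```text
time: 13.3
position: [0.5909, 0.0544, 0.1405]
eef_rot: [0.047, 0.706, -0.047, 0.705]
ft_force: [0.5, -0.5, -1.5]
finger_gap: 0.0233
```

Request:
carry_out(targets=[{"delta_pos": [0,0,-0.2],"rot": [0,0,0]},{"delta_pos": [0,0,-0.4],"rot": [0,0,0]},{"delta_pos": [0,0,-0.6],"rot": [0,0,0]},{"delta_pos": [0,0,-0.6],"rot": [0,0,0]}])

```text
time: 13.7
position: [0.5909, 0.0544, 0.1344]
eef_rot: [0.047, 0.706, -0.047, 0.705]
ft_force: [-0.6, -0.7, -1.4]
finger_gap: 0.0236
```

Request:
carry_out(targets=[{"delta_pos": [0,0,-0.2],"rot": [0,0,0]},{"delta_pos": [0,0,-0.4],"rot": [0,0,0]},{"delta_pos": [0,0,-0.6],"rot": [0,0,0]},{"delta_pos": [0,0,-0.6],"rot": [0,0,0]}])

```text
time: 14.1
position: [0.5909, 0.0544, 0.1284]
eef_rot: [0.047, 0.706, -0.047, 0.705]
ft_force: [-0.3, 0.7, -2.3]
finger_gap: 0.0233
```

Request:
carry_out(targets=[{"delta_pos": [0,0,-0.2],"rot": [0,0,0]},{"delta_pos": [0,0,-0.4],"rot": [0,0,0]},{"delta_pos": [0,0,-0.6],"rot": [0,0,0]},{"delta_pos": [0,0,-0.6],"rot": [0,0,0]}])

```text
time: 14.5
position: [0.5909, 0.0544, 0.1224]
eef_rot: [0.047, 0.706, -0.047, 0.705]
ft_force: [0.8, -1.2, -0.9]
finger_gap: 0.0236
```

Request:
carry_out(targets=[{"delta_pos": [0,0,-0.1],"rot": [0,0,0]},{"delta_pos": [0,0,-0.15],"rot": [0,0,0]},{"delta_pos": [0,0,-0.15],"rot": [0,0,0]}])

```text
time: 14.8
position: [0.591, 0.0544, 0.1212]
eef_rot: [0.047, 0.706, -0.047, 0.705]
ft_force: [0.1, -0.5, -1.2]
finger_gap: 0.0238
```

Request:
carry_out(targets=[{"delta_pos": [0,0,-0.1],"rot": [0,0,0]},{"delta_pos": [0,0,-0.15],"rot": [0,0,0]},{"delta_pos": [0,0,-0.15],"rot": [0,0,0]}])

```text
time: 15.1
position: [0.5911, 0.0545, 0.1199]
eef_rot: [0.047, 0.706, -0.047, 0.705]
ft_force: [-1.1, -0.5, 1.1]
finger_gap: 0.0235
```

```bash
python3 gp.py
```

```text
15.1 [0.5911 0.0545 0.1199] [-1.1 -0.5  1.1] 0.02348048326261712 jaw yaw 82.37 toolx [-0.     0.001 -1.   ] tcp pump [-12.4  52.9 119.9]
([0.02, 0.01, 4.51], [-0.0, -0.0, 0.0])
```

Request:
carry_out(targets=[{"delta_pos": [0,0,-0.07],"rot": [0,0,0]},{"delta_pos": [0,0,-0.07],"rot": [0,0,0]}])

```text
time: 15.3
position: [0.5912, 0.0544, 0.1199]
eef_rot: [0.047, 0.705, -0.047, 0.706]
ft_force: [-3.7, -0.3, 7.0]
finger_gap: 0.0235
```

The gauge is seated at the expected height with 7 N of contact. I release it and withdraw.

Request:
carry_out(targets=[{"delta_pos": [0,0,0],"rot": [0,0,0]},{"delta_pos": [0,0,0],"rot": [0,0,0]},{"delta_pos": [0,0,0],"rot": [0,0,0]},{"delta_pos": [0,0,0],"rot": [0,0,0]},{"delta_pos": [0,0,0],"rot": [0,0,0]}], jaw=0.6)

```text
time: 15.8
position: [0.591, 0.0544, 0.119]
eef_rot: [0.047, 0.706, -0.047, 0.705]
ft_force: [-0.1, 0.1, -0.2]
finger_gap: 0.0517
```

Request:
carry_out(targets=[{"delta_pos": [0,0,2],"rot": [0,0,0]},{"delta_pos": [0,0,5],"rot": [0,0,0]},{"delta_pos": [0,0,9],"rot": [0,0,0]},{"delta_pos": [-3,3,12],"rot": [0,0,0]},{"delta_pos": [-8,8,12],"rot": [0,0,0]},{"delta_pos": [-13,13,12],"rot": [0,0,0]},{"delta_pos": [-18,18,12],"rot": [0,0,0]},{"delta_pos": [-22,22,12],"rot": [0,0,0]},{"delta_pos": [-22,22,12],"rot": [0,0,0]},{"delta_pos": [-22,22,12],"rot": [0,0,0]}])

```text
time: 16.8
position: [0.3685, 0.2764, 0.2394]
eef_rot: [0.047, 0.706, -0.046, 0.706]
ft_force: [0.2, -0.3, -0.1]
finger_gap: 0.0514
```

Run:
```python
from h import *
s=robot.sense(); print(s["time"],s["position"],s["ft_force"],s["finger_gap"]); cover(); ims=[]
for n in("side","top"):
    im,W,K,D,T=cap(n); H=cv2.cvtColor(im,cv2.COLOR_RGB2HSV).astype(int); q=w2p(W)
    k=((H[...,0]<8)|(H[...,0]>172))&(H[...,1]>120)&(abs(q[...,0]+12)<40)&(abs(q[...,1]-53)<40)&(q[...,2]<230)
    P=q[k]; print(n,len(P),np.percentile(P,[5,50,95],axis=0).round(1).tolist() if len(P) else "")
    c=im[100:220,200:320] if n=="side" else im[115:235,230:350]
    ims.append(cv2.resize(c,(400,400),interpolation=cv2.INTER_CUBIC))
save("l.png",np.hstack(ims))
```

```text
16.8 [0.36848999 0.27642941 0.23936672] [ 0.24922904 -0.31606041 -0.12853763] 0.0513793036271047
side cover angle [-0.023  1.499  1.507  1.526] 600
top cover angle [-0.04   1.489  1.497  1.517] 519
side 143 [[-18.5, 51.1, 101.7], [-11.8, 63.0, 137.9], [-4.6, 65.8, 164.6]]
top 88 [[-20.9, 40.0, 64.3], [-16.4, 52.3, 159.6], [4.8, 64.3, 164.6]]
```

View pics/l.png

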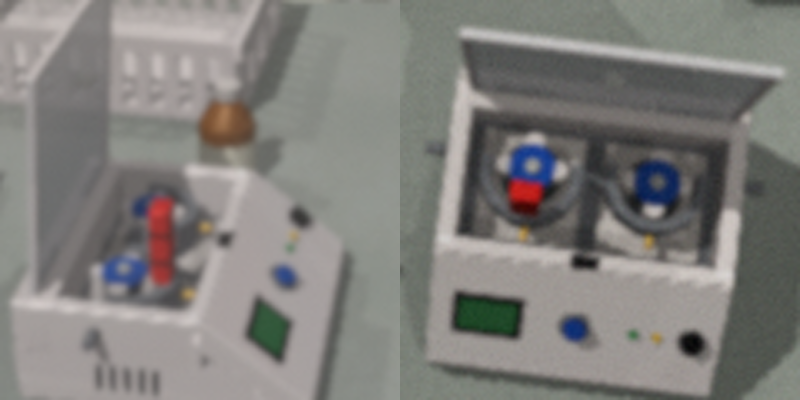

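The final view shows the gauge upright in the left gap, red from (160,200) to (162,280) in the side crop and at (526,193) in the top crop. Its top is at about 0.162–0.165 m (0.162 m expected when home), the cover is at about 1.50 rad, and the arm is clear. I hand the job in.

```bash
python3 -c "
from workcell import robot
print(robot.sign_off())"
```

```text
the job is handed in; nothing more can be done
None
```

The limit gauge stands fully home in the left head's gap, with the cover open. I handed the job in at about 17 s of the 56 s allowed.

- **Cover:** One finger pressed the blue catch with about 6 N. The other finger, above the cover, held it back as it rose over about 3.5 s. It measures about 1.50 rad, at its stop.
- **Gap:** In the top view the left track sits about 6 mm farther forward than the right one, so I took the left gap as the 8 mm one. The gauge went in there without resistance until its shoulder touched, at about 7 N and at the expected height. I did not try the right gap.
- **Last checks:** The gauge stands upright and released. Its top is at about 162–165 mm (162 mm expected when home). The gripper is clear and the wrist force is about zero.
- **Bottle and screwdriver:** I never approached or touched either. I did not measure their final positions.
- **Disagreement:** The two cameras differed by about 2–4 mm. I averaged them, and the gauge went in without correction.

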